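# Slide the square pump housing up onto the drain board

## Robot

A 7-joint arm with a two-finger parallel gripper is mounted at the origin on the work surface. World frame = base frame: x ahead of the robot, y to its left, z up, the work surface at z = 0. Lengths are in m, angles in degrees, forces in N, time in s.
With the tool pointing down it reaches from about 0.425 to 1.025 m from the base axis. Payload 3.6 kg.
Tool frame: the origin (TCP) lies on the front face of the gripper's body, between the roots of the fingers; the fingertips stand 73 mm ahead of it and the grasp point (between the pads) lies 54 mm ahead of it; z points along the fingers, x is the direction in which the jaws open and shut, and the axes are right-handed (so a half turn about z gives the same grasp; the last joint's range is limited). The gripper opens to 85 mm and grips with 20 to 120 N. Pads are 22 mm wide; open, the fingers measure 114 mm over their backs; the gripper's body (76 mm by 85 mm) begins 54 mm behind the grasp point. The pads swing forward as they close: fully open they stand 13 mm farther back than shut.
Start: joints at [-82.706, 33.873, 2.773, 92.16, -1.908, 54.013, -1.931], TCP at [0.159, 0.707, 0.304] pointing down, gripper open.
Joint ranges: [-153.93, 153.93], [-27.13, 128.08], [-72.61, 78.16], [10.71, 143.7], [-87.88, 267.88], [4.46, 118.87], [-176.78, 176.78]. Speed limits (degrees/s): [147.25, 147.25, 180, 180, 180, 180, 180].

## Interface

Orientations are given as [roll, pitch, yaw] about the fixed x, y, z axes, in that order (R = Rz(yaw) Ry(pitch) Rx(roll)).
In Python, from rig import * gives the robot as it stands. The module is installed in compiled form; this text tells all that it offers.
- The arm moves only by the shell command python3 -m crank 'ROWS'. ROWS is JSON, a list of rows, each a list of 3 entries, a list of its own where there are three numbers: the finger opening in m, from 0 to 0.0854, then the shift along the world's x, y, z in m, then the turn, a rotation vector about the world's x, y, z in degrees. In form: [[hand, [x, y, z], [wx, wy, wz]], ...]. A call has 1 to 10 rows; each row is the pose to reach, as a shift and turn from the pose measured when the call began; what a row does not reach only later rows make up. A row lasts 1/12 s, in which the tool goes at most 41.7 mm and 7.16 degrees, less where a joint would pass 70% of its speed; a pose out of reach is approached as far as the arm can. A call with a gripper value outside its range is refused whole. The fingers move at their own pace and stop on an object; the grip force is fixed at half the most. Time passes only in rows, so rows that repeat a pose let the fingers close. It gives the time, the measured TCP pose, the force and the opening at its end, in the units of the state.
- observe(): the state, without advancing time (a new reading comes with each control period).
- get_image(name): name is "scene" or "top" or "wrist"; returns (picture, depth): 400x640x3 uint8, red, green, blue; 400x640 float32, m along the optical axis (not along the pixel's ray), 0 where there is no reading.
- camera_model(name): a dict with "fx", "fy", "cx", "cy" (pixels), "position" and "rotation" of the camera in the world. Camera axes: x right, y down, z forward; pixel columns grow to the right and rows downward; lengths in m; the calibration is good to about 2 mm. A picture is of the moment at which its call begins: read the wrist's pose just before it. camera_model takes no time and is no camera call; for the wrist camera it gives the pose at the moment of the call.
- finish_job(): hands the job in, once; it reports no verdict.
Trained networks look in the newest picture that a camera, given by its name, has taken for a name from the list of things; names that differ only in an ending like _2 or _b are one class to them, and where a whole thing is asked for, a point or a joint stands for the part that bears it (a point fixed in the world has none). Each returns a list of dicts, best first, with "conf" (0 to 1); they miss things now and then, are a little off and sometimes report something else, mostly with a low value. They report only what shows in the picture. A call takes as long as a camera call. They do not tell look-alikes from the thing itself.
- cut_out(camera, label): "mask" (400x640 bool, what is visible of it) and "point" ([column, row] in pixels, amid what is visible of it).
The state is a dict: "clock": time; "joint_positions": joint angles; "joint_vel": joint speeds; "joint_torque": joint torques, N m; "tcp_pos": TCP position; "tool_rot": TCP orientation; "contact_force": force on the tool from outside, world axes, zero at the start; "torque": the same for the moment, N m; "grip_width": finger opening in m.
Only numpy, scipy, OpenCV 4.12 (cv2) and the standard library are available. Lean on these libraries where they do the work, as an engineer would, in place of code of your own. Each camera call takes 0.05 s, during which the arm holds its last target.

## Task

At the wash bench, the square-footed steel pump housing has been rinsed and must drain. Push it along the bench and up the ramp of the cream drain board, sliding and never lifted, until its whole foot stands on the flat deck. Keep it upright, and leave its round neighbour and the nut that is already draining on the deck where they are.

Things in the scene. Friction and masses are not known exactly. Their poses are not given: they have to be found in the camera images.
- board: Fixed cream drain board, 260 mm wide (y -130 to 130). Origin at bench level under the middle of the crest, where ramp meets deck. x points uphill (level), z up, y along the crest. Ramp: rises evenly from bench level at x = -110 mm to 18 mm at x = 0. Deck: flat, 18 mm high, x = 0 to 210 mm; rim 8 mm thick, 14 mm tall at its far end only. Dark slots are flat.
- housing: To be moved; loose steel, 0.4-0.8 kg. Square foot 72 x 72 x 14 mm, on it a square body 52 x 52 up to 56 mm, bore in top. Flared spout along +x to 60 mm from centre, 36 mm across, 36 mm up. Origin: centre of underside, z up. Starts on the bench before the ramp, spout uphill within 12 degrees, in either of two places 120-150 mm apart, round one in the other; ramp is straight ahead of both.
- round_housing: The neighbour, not to be moved: same steel, same height (56 mm) and same spout along +x, but a round foot 72 mm in diameter and a round body 54 mm in diameter. Origin: centre of the underside.
- nut: Hexagonal steel union nut, open in the middle, about 50 mm across and 22 mm tall, lying near the far end of the deck about 165 mm beyond the crest, anywhere along the width; not to be moved. Origin: centre of its underside.
Not all that is in view belongs to the job. What is shaped like the housing but brown or green is not meant.

How it is judged (in metres and radians):
On the way:
1. the square housing goes up the ramp, resting on it and tilted with it (x of housing in the frame of board between -0.11 and 0 m and angle between housing's own z axis and vertical above 0.09 rad and contact force between housing and board above 0.5 N), for 0.05 s.
At the end, for the whole second after the job is handed in: The square housing stands at rest, upright (within 3.4 degrees), on the flat deck: its centre 34 to 160 mm beyond the crest and within 100 mm of the board's middle line, its underside within 4 mm of deck height. The round housing and the nut are within 15 mm of where they began (x of housing in the frame of board between 0.034 and 0.16 m and y of housing in the frame of board between -0.1 and 0.1 m and z of housing in the frame of board between 0.014 and 0.022 m and angle between housing's own z axis and vertical below 0.06 rad and linear speed of housing below 0.01 m/s and distance of each of round_housing, nut from where it was at the start of the episode below 0.015 m); the robot touches nothing.
It fails at once if the square housing is lifted (its underside's centre more than 20 mm above the deck) (z of housing in the frame of board above 0.038 m).
It fails at once if the square housing is tipped by more than 26 degrees (angle between housing's own z axis and vertical above 0.45 rad).
It fails at once if the round housing is shifted by more than 15 mm (distance of round_housing from where it was at the start of the episode above 0.015 m).
It fails at once if the nut is shifted by more than 15 mm (distance of nut from where it was at the start of the episode above 0.015 m).
It also fails if it takes over 32 s, if anything falls off the work surface, if the arm or the gripper's body presses on something with over 40 N, if the wrist force passes 120 N, or if a joint passes its speed limit or range.

## Working session

There is one attempt and no reset: what is moved stays moved. The work goes in short steps, Python scripts to look and compute and a shell command to move; the robot and the scene stay as the last step left them, time stands still between calls to the robot, and variables do not carry over. Pictures are saved under pics/ and viewed, and the job is handed in when it is done.

```bash
mkdir -p pics; cat > h.py <<'E'
from rig import *
import numpy as np, cv2
def save(n,im): cv2.imwrite('pics/'+n+'.png',cv2.cvtColor(im,cv2.COLOR_RGB2BGR))
def cloud(name,d):
    m=camera_model(name); v,u=np.indices(d.shape)
    p=np.stack([(u-m['cx'])/m['fx']*d,(v-m['cy'])/m['fy']*d,d],-1)
    R=np.array(m['rotation']); 
    return p@R.T+np.array(m['position'])
E
python3 - <<'E'
from h import *
print(observe())
for n in ('top','scene'):
    im,d=get_image(n); save(n+'0',im); np.save(n+'d.npy',d); np.save(n+'im.npy',im); print(camera_model(n))
    for l in ('housing','round_housing','nut','board'):
        for r in cut_out(n,l): 
            m=r['mask']&(d>0); P=cloud(n,d)[m]; print(n,l,r['conf'],r['point'],m.sum(),np.median(P,0).round(3),P.min(0).round(3),P.max(0).round(3))
E
```

```text
{'clock': 0.0, 'joint_positions': array([-82.70610992,  33.92652457,   2.7649987 ,  92.23955098,
        -1.90777373,  54.01430205,  -1.93083183]), 'joint_vel': array([-0.06598791, -0.02696583,  0.1028918 ,  0.0858787 ,  0.00576806,
       -0.04870748, -0.01272884]), 'joint_torque': array([-4.32168690e-04, -5.48688591e+01,  1.54667672e+00, -1.98129416e+01,
        9.40121157e-03,  8.97217338e-03,  2.34422881e-07]), 'tcp_pos': array([0.15859373, 0.7067226 , 0.30270913]), 'tool_rot': array([1.79993631e+02, 1.34172407e-01, 7.73555812e+01]), 'contact_force': array([-0.49304742, -0.20098329, -0.3976227 ]), 'torque': array([ 0.00081   , -0.01363355,  0.03609286]), 'grip_width': 0.08553214878625336}
{'fx': 365.5886811399591, 'fy': 365.5886811399591, 'cx': 322.17889276407686, 'cy': 201.49951266959562, 'position': array([ 0.2948476 , -0.06198157,  0.9762126 ]), 'rotation': array([-1.66517761e+02,  7.23464221e-02, -9.05516642e+01])}Traceback (most recent call last):
  File "<stdin>", line 7, in <module>
  File "h.py", line 8, in cloud
    return p@R.T+np.array(m['position'])
           ~~~~~^~~~~~~~~~~~~~~~~~~~~~~~
ValueError: operands could not be broadcast together with shapes (400,640) (3,)
```

```bash
sed -i "s/R=np.array(m\['rotation'\]);/from scipy.spatial.transform import Rotation as Ro; R=Ro.from_euler('xyz',m['rotation'],degrees=True).as_matrix()/" h.py
python3 - <<'E'
from h import *
for n in ('top','scene'):
    im,d=get_image(n); save(n+'1',im); np.save(n+'d.npy',d); np.save(n+'im.npy',im); print(camera_model(n))
    for l in ('housing','round_housing','nut','board'):
        for r in cut_out(n,l): 
            m=r['mask']&(d>0); P=cloud(n,d)[m]; print(n,l,r['conf'],r['point'],m.sum(),np.median(P,0).round(3),P.min(0).round(3),P.max(0).round(3))
E
```

```text
{'fx': 365.5886811399591, 'fy': 365.5886811399591, 'cx': 322.17889276407686, 'cy': 201.49951266959562, 'position': array([ 0.2948476 , -0.06198157,  0.9762126 ]), 'rotation': array([-1.66517761e+02,  7.23464221e-02, -9.05516642e+01])}
top housing 0.89 [424.1, 274.2] 1036 [ 0.324 -0.326  0.032] [ 0.287 -0.386 -0.005] [ 0.375 -0.283  0.061]
top housing 0.88 [420.1, 137.2] 761 [ 0.693 -0.331  0.038] [ 0.648 -0.386 -0.004] [ 0.751 -0.283  0.06 ]
top housing 0.84 [424.8, 213.9] 921 [ 0.488 -0.329  0.036] [ 0.437 -0.396 -0.003] [ 0.549 -0.282  0.061]
top housing 0.67 [371.0, 176.3] 804 [ 0.589 -0.194  0.039] [ 0.555 -0.238 -0.002] [ 0.637 -0.141  0.06 ]
top round_housing 0.65 [357.9, 218.6] 679 [ 0.472 -0.157  0.027] [ 0.435 -0.199 -0.002] [ 0.504 -0.103  0.059]
top nut 0.83 [245.4, 147.4] 292 [0.677 0.139 0.039] [0.651 0.111 0.015] [0.705 0.168 0.044]
top board 0.75 [287.4, 187.5] 10822 [0.562 0.039 0.016] [ 0.415 -0.14  -0.006] [0.737 0.23  0.046]
{'fx': 415.1947850671417, 'fy': 415.1947850671417, 'cx': 321.2443233751664, 'cy': 192.76097938747526, 'position': array([ 0.94126151, -0.02715
[... 425 characters left out ...]
.82 [200.9, 186.7] 1495 [ 0.5   -0.327  0.038] [ 0.432 -0.401 -0.003] [ 0.538 -0.277  0.06 ]
scene housing 0.39 [375.0, 235.8] 18519 [0.583 0.044 0.017] [ 0.416 -0.137 -0.003] [0.727 0.222 0.041]
scene housing 0.15 [430.7, 279.1] 661 [0.68  0.141 0.039] [0.65  0.113 0.015] [0.703 0.169 0.044]
scene round_housing 0.96 [279.6, 181.5] 1155 [ 0.485 -0.156  0.036] [ 0.439 -0.197 -0.002] [ 0.504 -0.1    0.059]
scene nut 0.8 [429.8, 279.6] 689 [0.678 0.141 0.039] [0.641 0.113 0.015] [0.703 0.175 0.044]
scene nut 0.34 [375.0, 235.6] 18694 [0.583 0.045 0.017] [ 0.414 -0.138 -0.003] [0.727 0.231 0.04 ]
scene board 0.56 [376.0, 236.4] 18900 [0.584 0.044 0.017] [ 0.411 -0.14  -0.004] [0.727 0.223 0.041]
```

View pics/top1.png

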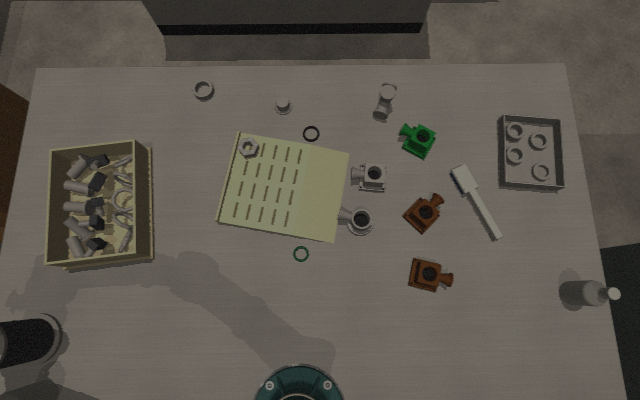

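View pics/scene1.png

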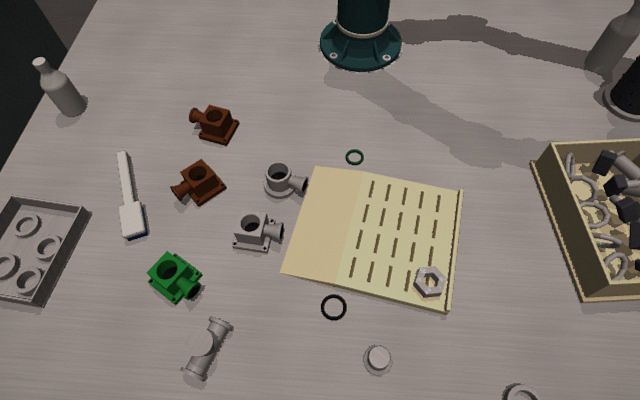

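Candidates in top picture: steel square housing (371,176), steel round neighbour (358,218), brown (424,274) and (424,214), green (420,137). I choose (371,176). Next I measure and take a close crop.

```bash
python3 - <<'E'
from h import *
from scipy.optimize import minimize
from scipy import ndimage
out=[]
for n in ('top','scene'):
    im=np.load(n+'im.npy'); d=np.load(n+'d.npy'); P=cloud(n,d)
    r=[x for x in cut_out(n,'board')] if 0 else None
    # crop
    c=(371,190) if n=='top' else (265,210)
    cr=im[c[1]-50:c[1]+50,c[0]-60:c[0]+60]; out.append(cv2.resize(cr,None,fx=4,fy=4,interpolation=cv2.INTER_CUBIC))
    ok=(d>0)
    # board cream
    hsv=cv2.cvtColor(im,cv2.COLOR_RGB2HSV)
    m=ok&(hsv[...,1]>45)&(hsv[...,0]>18)&(hsv[...,0]<38)&(P[...,0]>.38)&(P[...,0]<.76)&(P[...,1]>-.15)&(P[...,1]<.25)
    m=m.astype(np.uint8); l,k=ndimage.label(m); s=ndimage.sum(m,l,range(1,k+1)); m=l==1+np.argmax(s)
    xy=P[m][:,:2]; rect=cv2.minAreaRect((xy*1000).astype(np.float32)); print(n,'board rect',rect, cv2.boxPoints(rect).round(0).tolist())
    # ramp plane fit: z vs xy, z in 3..15
    z=P[m][:,2]
    def f(p):
        a,c=p; s=xy@[np.cos(a),np.sin(a)]-c
        zz=np.clip(18/110*s+.018,0,.018); e=z-zz; return np.minimum(np.abs(e),.006).sum()
    best=min((minimize(f,[np.radians(a),c],method='Nelder-Mead') for a in (70,80,90,100) for c in (-.05,0,.05,.1)),key=lambda r:r.fun)
    print('uphill angle',np.degrees(best.x[0]),'crest offset',best.x[1])
    for nm,c0,lim in (('sq',(.59,-.19),.07),('rd',(.47,-.16),.07)):
        near=ok&(np.hypot(P[...,0]-c0[0],P[...,1]-c0[1])<lim)
        top=near&(P[...,2]>.052)&(P[...,2]<.062); q=P[top]
        rr=cv2.minAreaRect((q[:,:2]*1000).astype(np.float32)); print(nm,'top',rr,np.median(q[:,2]),top.sum())
        ft=near&(P[...,2]>.009)&(P[...,2]<.018);q=P[ft]
        if len(q)>10:print(nm,'foot',cv2.minAreaRect((q[:,:2]*1000).astype(np.float32)),ft.sum(),q.min(0).round(3),q.max(0).round(3))
save('crop1',np.hstack([cv2.resize(o,(400,333)) for o in out]))
E
```

```text
top board rect ((576.7512817382812, 45.948638916015625), (333.4285888671875, 269.12005615234375), 78.9178237915039) [[413.0, -92.0], [677.0, -144.0], [741.0, 184.0], [477.0, 235.0]]
uphill angle 79.03709591476948 crest offset 0.10285595479625036
sq top ((594.8294067382812, -185.02883911132812), (85.74384307861328, 52.52500534057617), 84.05499267578125) 0.05533372115725255 243
sq foot ((592.8739013671875, -201.63597106933594), (72.5898208618164, 71.66461181640625), 84.17343139648438) 195 [ 0.554 -0.238  0.009] [ 0.632 -0.164  0.018]
rd top ((479.68463134765625, -150.84490966796875), (82.87010192871094, 51.09563446044922), 52.33323669433594) 0.05517212474101607 137
rd foot ((466.1510314941406, -162.95053100585938), (68.0607681274414, 62.734580993652344), 63.48017501831055) 155 [ 0.436 -0.199  0.009] [ 0.504 -0.129  0.017]
scene board rect ((568.424072265625, 41.58970642089844), (320.3405456542969, 262.685546875), 79.24207305908203) [[409.0, -91.0], [668.0, -140.0], [727.0, 174.0], [469.0, 223.0]]
uphill angle 79.58785195043394 crest offset 0.0945415677135057
sq top ((591.8209838867188, -183.35360717773438), (85.74063873291016, 53.71213912963867), 85.36154174804688) 0.055759590098825806 472
sq foot ((590.64453125, -200.0206298828125), (72.34347534179688, 73.77696990966797), 84.88812255859375) 332 [ 0.556 -0.238  0.009] [ 0.63  -0.162  0.018]
rd top ((477.6644592285156, -148.7623291015625), (83.45113372802734, 52.635833740234375), 55.70070266723633) 0.05541014890251306 223
rd foot ((475.4345397949219, -161.20211791992188), (58.08199691772461, 68.04627990722656), 15.92320442199707) 217 [ 0.439 -0.197  0.009] [ 0.504 -0.13   0.018]
```

View pics/crop1.png

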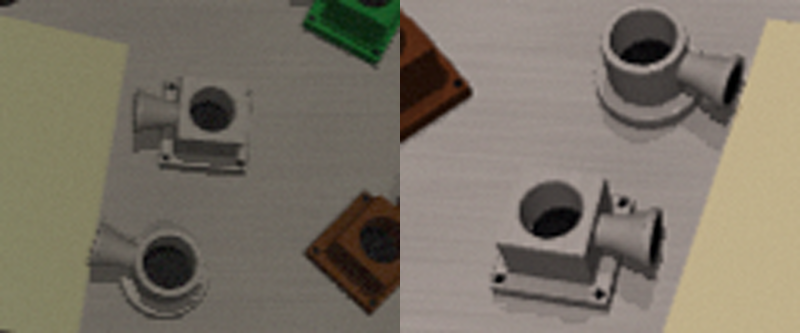

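```bash
R='[0.04,[0.34,-0.36,0],[0,0,-42]]'; python3 -m crank '[[0.04,[0.1,-0.05,0],[0,0,-5]],[0.04,[0.33,-0.35,0],[0,0,-42]],[0.04,[0.33,-0.35,0],[0,0,-42]],[0.04,[0.33,-0.35,0],[0,0,-42]],[0.04,[0.33,-0.35,0],[0,0,-42]],[0.04,[0.33,-0.35,0],[0,0,-42]],[0.04,[0.33,-0.35,0],[0,0,-42]],[0.04,[0.33,-0.35,0],[0,0,-42]],[0.04,[0.33,-0.35,0],[0,0,-42]],[0.04,[0.33,-0.35,0],[0,0,-42]]]'; python3 -c "
from rig import *;s=observe();print(s['tcp_pos'],s['tool_rot'],s['joint_positions'],s['clock'])"
```

```text
clock: 1.43
tcp_pos: [0.4454, 0.4063, 0.3043]
tool_rot: [-180.0, -0.0, 35.4]
contact_force: [0.4, 1.2, -0.0]
grip_width: 0.0401
[0.44537264 0.40627455 0.3043221 ] [-1.79988149e+02 -4.76983189e-02  3.53774461e+01] [-57.83462905  25.62937694  15.35189502 108.92667583  -9.08093138
  46.55821499  -2.28795951] 1.4333
```

```bash
python3 -m crank '[[0.04,[0.141,-0.669,0],[0,0,-41]],[0.04,[0.141,-0.669,0],[0,0,-41]],[0.04,[0.141,-0.669,0],[0,0,-41]],[0.04,[0.141,-0.669,0],[0,0,-41]],[0.04,[0.141,-0.669,0],[0,0,-41]],[0.04,[0.141,-0.669,0],[0,0,-41]],[0.04,[0.141,-0.669,0],[0,0,-41]],[0.04,[0.141,-0.669,0],[0,0,-41]],[0.04,[0.141,-0.669,0],[0,0,-41]],[0.04,[0.141,-0.669,0],[0,0,-41]]]'
```

```text
clock: 2.27
tcp_pos: [0.5309, -0.0017, 0.3045]
tool_rot: [-180.0, -0.1, -5.6]
contact_force: [0.5, -0.2, -0.1]
grip_width: 0.0401
```

```bash
python3 -m crank '[[0.04,[0.055,-0.261,0],[0,0,0]],[0.04,[0.055,-0.261,0],[0,0,0]],[0.04,[0.055,-0.261,0],[0,0,0]],[0.04,[0.055,-0.261,0],[0,0,0]],[0.04,[0.055,-0.261,0],[0,0,0]],[0.04,[0.055,-0.261,0],[0,0,0]],[0.04,[0.055,-0.261,0],[0,0,0]],[0.04,[0.055,-0.261,-0.08],[0,0,0]],[0.04,[0.055,-0.261,-0.14],[0,0,0]],[0.04,[0.055,-0.261,-0.14],[0,0,0]]]'
python3 - <<'E'
from h import *
print(observe()['tcp_pos'],observe()['tool_rot'])
for n in ('wrist','scene','top'):
    im,d=get_image(n); save(n+'2',im); np.save(n+'d2.npy',d); np.save(n+'im2.npy',im)
m=camera_model('wrist');print(m)
E
```

```text
clock: 3.1
tcp_pos: [0.5868, -0.2637, 0.1792]
tool_rot: [180.0, -0.3, -5.6]
contact_force: [0.9, 0.6, -1.2]
grip_width: 0.0398
[ 0.58675215 -0.26369432  0.17915725] [179.9943534   -0.28597837  -5.64548781]
{'fx': 325.5843922384781, 'fy': 325.5843922384781, 'cx': 321.18425655945487, 'cy': 194.8500573155357, 'position': array([ 0.59126125, -0.19060076,  0.24769117]), 'rotation': array([163.79954572,   0.3019019 ,  -5.57256034])}
```

View pics/wrist2.png

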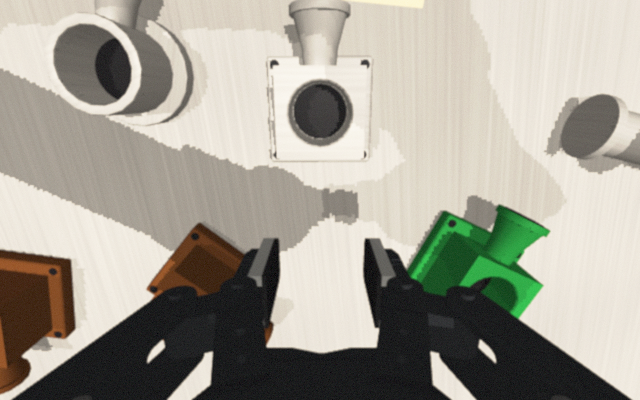

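View pics/scene2.png

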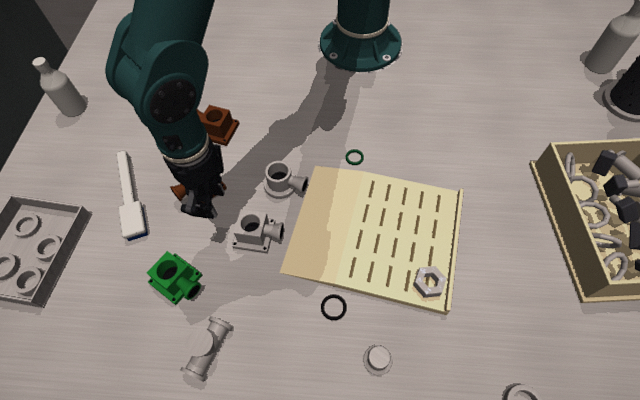

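The wrist view shows the square housing (foot columns 268-372, rows 57-160) centred ahead of the open fingers (tips at about (265,245) and (378,245)). The brown one is close to the left finger at (240,290), and the green is right at (440,250). Now I check clearances and fingertip height.

```bash
python3 - <<'E'
from h import *
im=np.load('wristim2.npy'); d=np.load('wristd2.npy'); P=cloud('wrist',d); ok=d>0
hsv=cv2.cvtColor(im,cv2.COLOR_RGB2HSV)
v,u=np.indices(d.shape)
m=ok&(u>262)&(u<378)&(v<170)&(P[...,2]>.009)&(P[...,2]<.018)
print('foot',cv2.minAreaRect((P[m][:,:2]*1000).astype(np.float32)),m.sum())
m=ok&(u>262)&(u<378)&(v<170)&(P[...,2]>.052)&(P[...,2]<.06)
print('top',cv2.minAreaRect((P[m][:,:2]*1000).astype(np.float32)),m.sum(),np.median(P[m][:,2]))
tcp=np.array([.5868,-.2637,.1792]); a=np.radians(-5.6); jx=np.array([np.cos(a),np.sin(a)]); fy=np.array([-jx[1],jx[0]])
def rel(Q): q=Q[:,:2]-tcp[:2]; return np.c_[q@jx,q@fy,Q[:,2]]
for nm,mm in (('brown',ok&(hsv[...,0]<20)&(hsv[...,1]>150)&(u>140)),('green',ok&(hsv[...,0]>45)&(hsv[...,0]<75)&(hsv[...,1]>150))):
    r=rel(P[mm]); r=r[r[:,2]<.07]; print(nm,'min/max rel jaw,fwd',np.percentile(r,[1,99],axis=0).round(3).tolist())
    s=r[np.abs(r[:,0])<.055]; print('  near',len(s), (np.percentile(s,[2,98],axis=0).round(3).tolist() if len(s) else ''))
g=ok&(P[...,2]>.095)&(d<.3)
r=rel(P[g]); 
for s in(-1,1):
    k=r[(r[:,0]*s>.015)&(r[:,0]*s<.05)&(np.abs(r[:,1])<.04)&(r[:,2]<.16)]; print('finger',s,len(k),np.percentile(k,[0,1,50,99,100],axis=0).round(3).tolist())
n='scene'; d=np.load('scened2.npy'); P=cloud(n,d); r=rel(P[d>0]); k=r[(np.abs(r[:,0])<.06)&(np.abs(r[:,1])<.03)&(r[:,2]>.08)&(r[:,2]<.16)]; print('scene finger',len(k),np.percentile(k,[0,1,5,50,99],axis=0).round(3).tolist())
# board in wrist
E
```

```text
foot ((588.34375, -197.44534301757812), (71.85364532470703, 72.19164276123047), 84.69159698486328) 2023
top ((590.3272705078125, -181.20245361328125), (84.12580871582031, 52.32337188720703), 84.44829559326172) 5246 0.05440586912177556
brown min/max rel jaw,fwd [[-0.14, -0.095, 0.005], [-0.044, -0.024, 0.056]]
  near 64 [[-0.046, -0.098, 0.032], [-0.042, -0.093, 0.045]]
green min/max rel jaw,fwd [[0.073, -0.07, 0.003], [0.142, -0.0, 0.054]]
  near 0 
finger -1 3814 [[-0.05, -0.01, 0.106], [-0.049, -0.008, 0.11], [-0.029, 0.011, 0.144], [-0.023, 0.016, 0.16], [-0.022, 0.016, 0.16]]
finger 1 4206 [[0.016, -0.01, 0.106], [0.017, -0.009, 0.11], [0.023, 0.012, 0.148], [0.048, 0.016, 0.16], [0.05, 0.016, 0.16]]
scene finger 419 [[-0.059, -0.009, 0.099], [-0.056, -0.006, 0.101], [-0.048, -0.004, 0.105], [0.012, 0.01, 0.138], [0.045, 0.016, 0.159]]
```

```bash
python3 -m crank '[[0.04,[-0.0015,0,-0.02],[5,-0.5,0]],[0.04,[-0.0015,0,-0.05],[8.96,-0.88,0]],[0.04,[-0.0015,0,-0.07],[8.96,-0.88,0]],[0.04,[-0.0015,0,-0.085],[8.96,-0.88,0]],[0.04,[-0.0015,0,-0.095],[8.96,-0.88,0]],[0.04,[-0.0015,0,-0.101],[8.96,-0.88,0]],[0.04,[-0.0015,0,-0.101],[8.96,-0.88,0]]]'
python3 - <<'E'
from h import *
s=observe();print(s['tcp_pos'],s['tool_rot'],s['contact_force'])
im,d=get_image('wrist'); save('wrist3',im)
im,d=get_image('scene'); save('scene3',cv2.resize(im[140:290,130:350],None,fx=3,fy=3,interpolation=cv2.INTER_CUBIC))
E
```

```text
clock: 3.83
tcp_pos: [0.5833, -0.2608, 0.0761]
tool_rot: [-170.8, 0.3, -5.5]
contact_force: [0.2, -0.2, -0.6]
grip_width: 0.04
[ 0.58331678 -0.26080171  0.07611075] [-170.82030725    0.27115779   -5.45206685] [ 0.23635709 -0.18996773 -0.61465021]
```

View pics/wrist3.png

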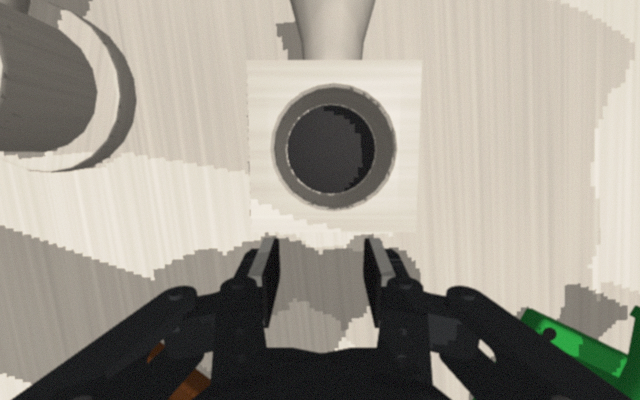

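View pics/scene3.png

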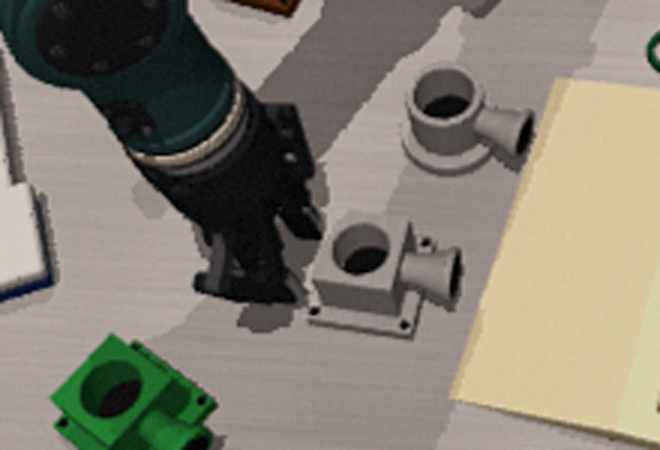

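```bash
python3 -m crank '[[0.04,[0.004,0,0.002],[0,0,0]],[0.04,[0.0045,0.005,0.002],[0,0,0]],[0.04,[0.005,0.01,0.002],[0,0,0]],[0.04,[0.0055,0.016,0.002],[0,0,0]],[0.04,[0.006,0.022,0.002],[0,0,0]],[0.04,[0.007,0.028,0.002],[0,0,0]],[0.04,[0.0075,0.034,0.002],[0,0,0]],[0.04,[0.008,0.04,0.002],[0,0,0]],[0.04,[0.008,0.04,0.002],[0,0,0]]]'
python3 - <<'E'
from h import *
s=observe();print(s['tcp_pos'],s['tool_rot'],s['contact_force'])
im,d=get_image('wrist'); save('wrist4',im)
im,d=get_image('scene'); save('scene4',cv2.resize(im[140:290,130:350],None,fx=3,fy=3,interpolation=cv2.INTER_CUBIC))
E
```

```text
clock: 4.68
tcp_pos: [0.5927, -0.2221, 0.0803]
tool_rot: [-171.0, 0.0, -5.5]
contact_force: [0.2, -4.3, 6.1]
grip_width: 0.0403
[ 0.59271819 -0.222093    0.08028363] [-1.71031274e+02  2.18430834e-03 -5.47220505e+00] [ 0.22991638 -4.29825036  6.06301758]
```

View pics/wrist4.png

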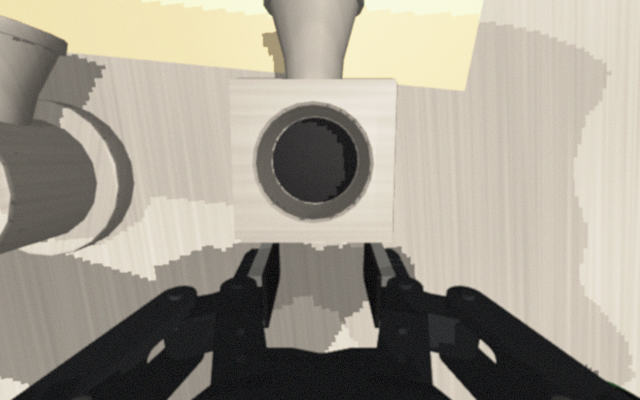

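View pics/scene4.png

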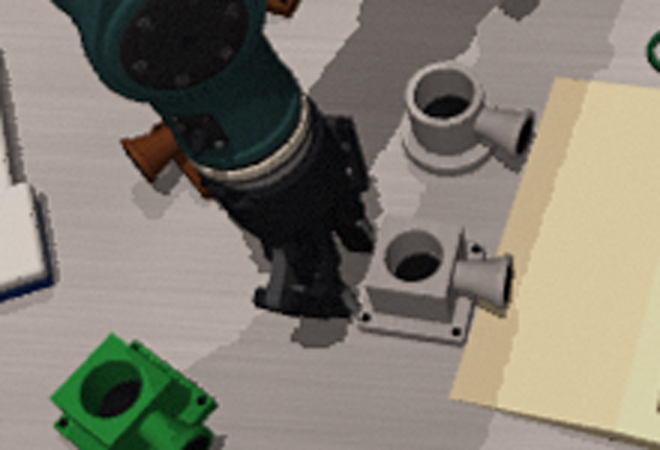

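```bash
cat > meas.py <<'E'
from h import *
import sys
tag=sys.argv[1]
uB=np.array([.187,.982]); vB=np.array([-.982,.187]); O=np.array([.563,-.0055])
s=observe(); tcp=s['tcp_pos']; print('t',s['clock'],tcp.round(4),s['tool_rot'].round(1),s['contact_force'].round(1))
for n in ('wrist','scene'):
    im,d=get_image(n); P=cloud(n,d); ok=d>0
    save(n+tag,im)
    hsv=cv2.cvtColor(im,cv2.COLOR_RGB2HSV)
    best=None
    rs=[r for r in cut_out(n,'housing')]
    for r in rs:
        m=r['mask']&ok
        if hsv[...,1][m].mean()>60 or m.sum()>15000: continue
        Q=P[m]
        print(n,r['conf'],r['point'],m.sum(),'z99',np.percentile(Q[:,2],99).round(4))
        zt=np.percentile(Q[:,2],97)
        t=Q[Q[:,2]>zt-.012]; rc=cv2.minAreaRect((t[:,:2]*1000).astype(np.float32)); print('  top rect',[np.round(x,1) for x in rc])
        sv=t-t.mean(0); nrm=np.linalg.svd(sv,full_matrices=False)[2][2]; nrm*=np.sign(nrm[2]); print('  tilt',np.degrees(np.arccos(nrm[2])).round(1),nrm.round(3))
        w=Q[:,:2]-O; print('  board x range',np.percentile(w@uB,[.5,99.5]).round(3),'y',np.percentile(w@vB,[.5,99.5]).round(3))
        h=Q[:,:2]-tcp[:2]; f=np.array([.095,.995]); print('  fwd of tcp',np.percentile(h@f,[.5,99.5]).round(3))
E
python3 meas.py 5; python3 - <<'E'
E
```

```text
t 4.7833 [ 0.5927 -0.2222  0.0802] [-171.     0.    -5.5] [ 0.1 -2.8  6.1]
scene 0.72 [274.2, 233.9] 1518 z99 0.0583
  top rect [array([ 594.8, -148.1]), array([86.7, 53.5]), np.float64(84.8)]
  tilt 4.0 [0.028 0.064 0.998]
  board x range [-0.181 -0.09 ] y [-0.096 -0.024]
  fwd of tcp [0.025 0.117]
```

```bash
python3 - <<'E'
from h import *
im=cv2.imread('pics/wrist5.png')[190:290,220:420]; im=cv2.convertScaleAbs(im,alpha=1.6,beta=25)
a=cv2.resize(im,None,fx=4,fy=4,interpolation=cv2.INTER_CUBIC)
im=cv2.imread('pics/scene5.png')[200:260,200:320]; b=cv2.resize(cv2.convertScaleAbs(im,alpha=1.5,beta=20),(400,200),interpolation=cv2.INTER_CUBIC)
cv2.imwrite('pics/c5.png',np.vstack([a,cv2.resize(b,(800,400))[:200*2]])[:600*2]) 
o=np.vstack([a[:300],cv2.resize(b,(600,300)).copy() if 0 else cv2.copyMakeBorder(cv2.resize(b,(600,300)),0,0,0,200,cv2.BORDER_CONSTANT)])
cv2.imwrite('pics/c5.png',o)
E
```

```text
(no output)
```

View pics/c5.png

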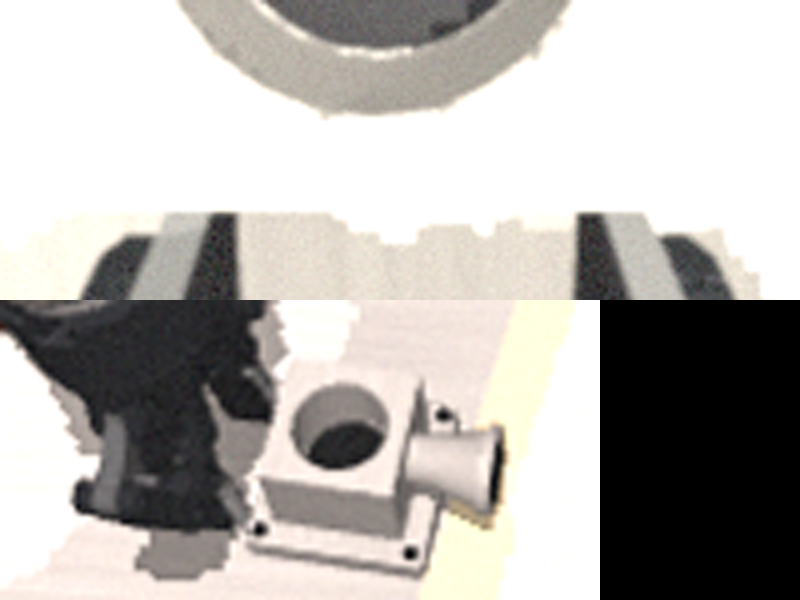

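```bash
python3 -m crank '[[0.04,[0,-0.006,-0.003],[0,0,0]],[0.04,[0,-0.006,-0.005],[0,0,0]],[0.04,[0,-0.002,-0.005],[0,0,0]],[0.04,[0,0.003,-0.005],[0,0,0]],[0.04,[0.001,0.009,-0.005],[0,0,0]],[0.04,[0.0015,0.015,-0.005],[0,0,0]],[0.04,[0.002,0.021,-0.005],[0,0,0]],[0.04,[0.003,0.027,-0.005],[0,0,0]],[0.04,[0.0035,0.033,-0.005],[0,0,0]],[0.04,[0.004,0.038,-0.005],[0,0,0]]]'; python3 meas.py 6
```

```text
clock: 5.82
tcp_pos: [0.5968, -0.1829, 0.0751]
tool_rot: [-170.9, 0.1, -5.5]
contact_force: [-0.8, -2.6, -2.0]
grip_width: 0.0402
t 5.8167 [ 0.5968 -0.1829  0.0751] [-1.709e+02  1.000e-01 -5.500e+00] [-0.8 -2.6 -2. ]
scene 0.7 [289.7, 236.8] 1537 z99 0.0622
  top rect [array([ 599.3, -109.3]), array([85.6, 53. ]), np.float64(85.0)]
  tilt 1.2 [0.016 0.014 1.   ]
  board x range [-0.139 -0.052] y [-0.095 -0.021]
  fwd of tcp [0.027 0.116]
```

View pics/scene6.png

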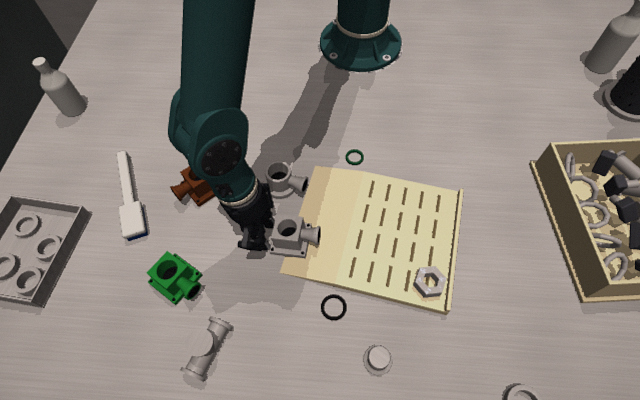

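View pics/wrist6.png

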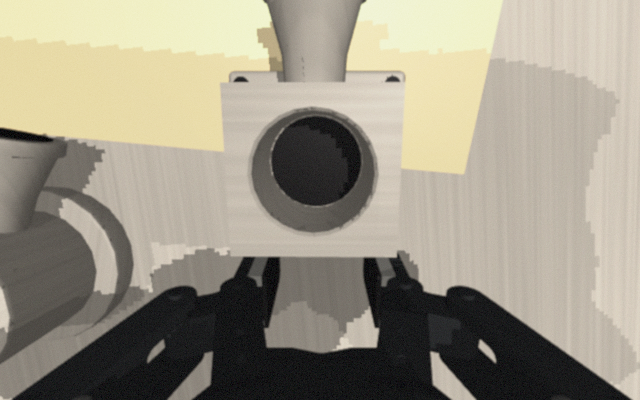

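```bash
python3 -m crank '[[0.04,[0.0005,0.005,0.001],[0,0,0]],[0.04,[0.001,0.012,0.001],[0,0,0]],[0.04,[0.002,0.02,0.001],[0,0,0]],[0.04,[0.0025,0.028,0.001],[0,0,0]],[0.04,[0.0035,0.036,0.001],[0,0,0]],[0.04,[0.004,0.044,0.002],[0,0,0]],[0.04,[0.005,0.052,0.0035],[0,0,0]],[0.04,[0.0055,0.06,0.005],[0,0,0]],[0.04,[0.006,0.066,0.006],[0,0,0]],[0.04,[0.006,0.068,0.006],[0,0,0]]]'; python3 meas.py 7
```

```text
clock: 6.85
tcp_pos: [0.6031, -0.1127, 0.0816]
tool_rot: [-170.8, 0.1, -5.3]
contact_force: [-0.7, -4.2, 1.2]
grip_width: 0.0397
t 6.85 [ 0.6031 -0.1127  0.0816] [-1.708e+02  1.000e-01 -5.300e+00] [-0.7 -4.2  1.2]
scene 0.74 [325.2, 237.0] 1656 z99 0.0732
  top rect [array([605. , -44.1]), array([88.5, 52.8]), np.float64(84.2)]
  tilt 2.8 [ 0.013 -0.048  0.999]
  board x range [-0.074  0.015] y [-0.088 -0.016]
  fwd of tcp [0.023 0.113]
```

View pics/scene7.png

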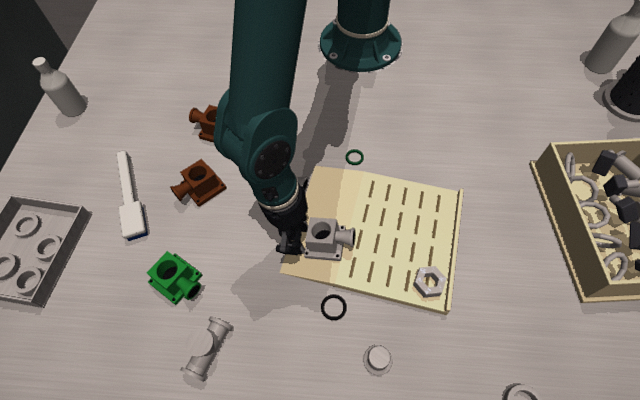

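View pics/wrist7.png

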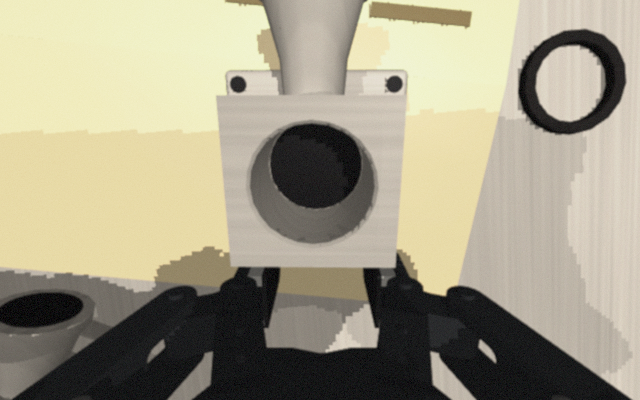

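```bash
python3 -m crank '[[0.04,[0.0005,0.005,0.001],[0,0,0]],[0.04,[0.001,0.012,0.002],[0,0,0]],[0.04,[0.002,0.02,0.0035],[0,0,0]],[0.04,[0.0025,0.028,0.005],[0,0,0]],[0.04,[0.0035,0.036,0.0065],[0,0,0]],[0.04,[0.004,0.043,0.008],[0,0,0]],[0.04,[0.005,0.05,0.010],[0,0,0]],[0.04,[0.0055,0.057,0.0115],[0,0,0]],[0.04,[0.006,0.064,0.0125],[0,0,0]],[0.04,[0.0065,0.068,0.013],[0,0,0]]]'; python3 meas.py 8
```

```text
clock: 7.88
tcp_pos: [0.6094, -0.0421, 0.0944]
tool_rot: [-170.5, 0.2, -5.3]
contact_force: [-0.3, -1.9, -1.3]
grip_width: 0.0398
t 7.8833 [ 0.6094 -0.0421  0.0944] [-170.5    0.2   -5.3] [-0.3 -1.9 -1.3]
scene 0.91 [362.0, 242.1] 1748 z99 0.0757
  top rect [array([612.7,  33.8]), array([86.2, 54.4]), np.float64(84.8)]
  tilt 4.1 [0.025 0.067 0.997]
  board x range [-0.005  0.09 ] y [-0.081 -0.008]
  fwd of tcp [0.023 0.118]
```

View pics/scene8.png

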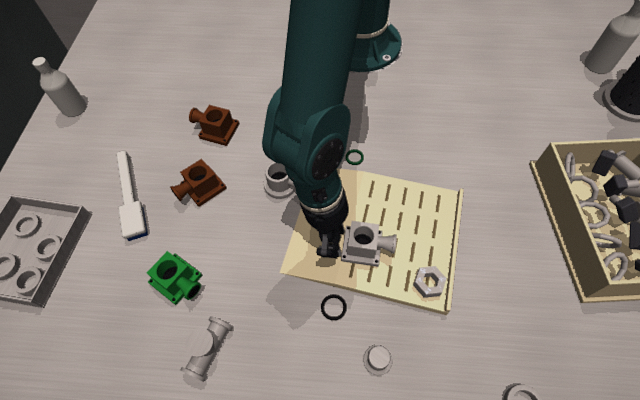

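View pics/wrist8.png

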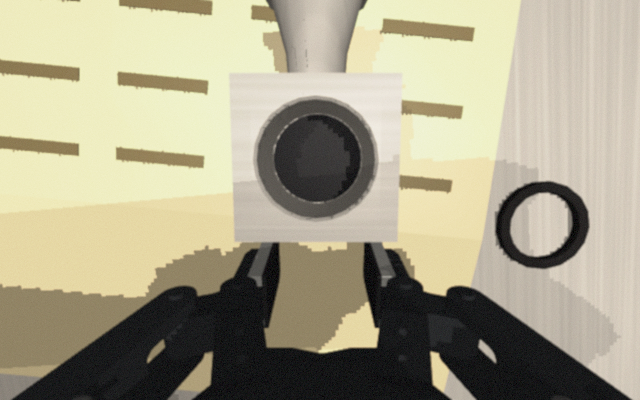

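```bash
python3 -m crank '[[0.04,[0.0005,0.005,0.001],[0,0,0]],[0.04,[0.001,0.011,0.0015],[0,0,0]],[0.04,[0.002,0.017,0.0015],[0,0,0]],[0.04,[0.0025,0.023,0.0015],[0,0,0]],[0.04,[0.003,0.028,0.0015],[0,0,0]],[0.04,[0.003,0.029,0.0015],[0,0,0]],[0.04,[0.003,0.02,0.0015],[0,0,0]],[0.04,[0.002,0.005,0.002],[0,0,0]],[0.04,[0,-0.01,0.003],[0,0,0]],[0.04,[0,-0.015,0.003],[0,0,0]]]'; python3 meas.py 9
```

```text
clock: 8.92
tcp_pos: [0.609, -0.0634, 0.0977]
tool_rot: [-170.7, 0.1, -5.6]
contact_force: [-0.1, -1.6, -0.1]
grip_width: 0.0402
t 8.9167 [ 0.609  -0.0634  0.0977] [-1.707e+02  1.000e-01 -5.600e+00] [-0.1 -1.6 -0.1]
scene 0.57 [381.2, 245.6] 1787 z99 0.0759
  top rect [array([615.4,  62.3]), array([85.9, 53.3]), np.float64(84.6)]
  tilt 4.3 [0.023 0.071 0.997]
  board x range [0.023 0.119] y [-0.078 -0.009]
  fwd of tcp [0.073 0.168]
```

View pics/wrist9.png

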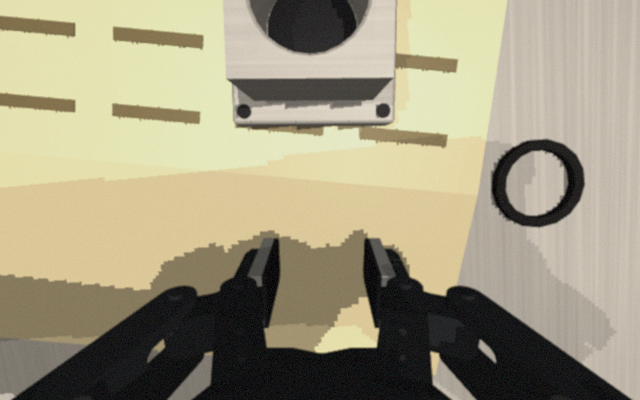

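```bash
python3 -m crank '[[0.04,[0,-0.01,0.03],[0,0,0]],[0.04,[0,-0.02,0.07],[0,0,0]],[0.04,[0,-0.02,0.11],[0,0,0]],[0.04,[0,-0.02,0.15],[0,0,0]],[0.04,[0,-0.02,0.15],[0,0,0]],[0.04,[0,-0.02,0.15],[0,0,0]]]'; python3 meas.py A; python3 - <<'E'
from h import *
im,d=get_image('top'); save('topA',im)
for n in('top','scene'):
  if n=='scene': im,d=get_image(n)
  P=cloud(n,d)
  for l in ('housing','round_housing','nut'):
    for r in cut_out(n,l):
        m=r['mask']&(d>0); Q=P[m]; print(n,l,r['conf'],r['point'],np.median(Q,0).round(3),Q.min(0).round(3),Q.max(0).round(3))
E
```

```text
clock: 9.62
tcp_pos: [0.6108, -0.078, 0.2502]
tool_rot: [-170.5, -0.1, -5.3]
contact_force: [-0.7, -0.0, -0.8]
grip_width: 0.0399
t 9.6167 [ 0.6108 -0.078   0.2502] [-1.705e+02 -1.000e-01 -5.300e+00] [-0.7 -0.  -0.8]
wrist 0.58 [312.8, 74.1] 8411 z99 0.0739
  top rect [array([614.8,  60.4]), array([81.6, 51.9]), np.float64(85.0)]
  tilt 5.2 [0.012 0.09  0.996]
  board x range [0.023 0.115] y [-0.077 -0.004]
  fwd of tcp [0.088 0.179]
scene 0.79 [378.0, 244.1] 1837 z99 0.0757
  top rect [array([615.5,  62.5]), array([86.3, 53.8]), np.float64(84.7)]
  tilt 4.2 [0.027 0.068 0.997]
  board x range [0.024 0.125] y [-0.078  0.014]
  fwd of tcp [0.088 0.19 ]
top housing 0.8 [417.8, 139.2] [ 0.695 -0.329  0.035] [ 0.648 -0.389 -0.005] [ 0.758 -0.278  0.06 ]
top housing 0.79 [426.7, 211.5] [ 0.488 -0.329  0.035] [ 0.437 -0.386 -0.005] [ 0.542 -0.282  0.06 ]
top housing 0.74 [425.8, 274.2] [ 0.325 -0.328  0.038] [ 0.287 -0.388 -0.001] [ 0.372 -0.284  0.06 ]
top round_housing 0.76 [361.5, 217.0] [ 0.472 -0.157  0.026] [ 0.435 -0.201 -0.002] [ 0.504 -0.103  0.06 ]
scene housing 0.79 [200.0, 185.1] [ 0.498 -0.326  0.038] [ 0.416 -0.398 -0.004] [ 0.537 -0.278  0.06 ]
scene housing 0.69 [173.7, 279.2] [ 0.703 -0.325  0.039] [ 0.637 -0.397 -0.003] [ 0.743 -0.276  0.061]
scene housing 0.65 [380.6, 243.9] [0.624 0.049 0.056] [0.568 0.008 0.015] [0.652 0.105 0.077]
scene housing 0.57 [216.0, 123.8] [ 0.338 -0.325  0.038] [ 0.268 -0.409 -0.003] [ 0.372 -0.282  0.06 ]
scene round_housing 0.86 [272.0, 184.2] [ 0.489 -0.168  0.025] [ 0.443 -0.199  0.002] [ 0.504 -0.133  0.059]
scene nut 0.83 [427.2, 286.1] [0.678 0.14  0.039] [0.642 0.113 0.014] [0.703 0.173 0.043]
```

View pics/sceneA.png

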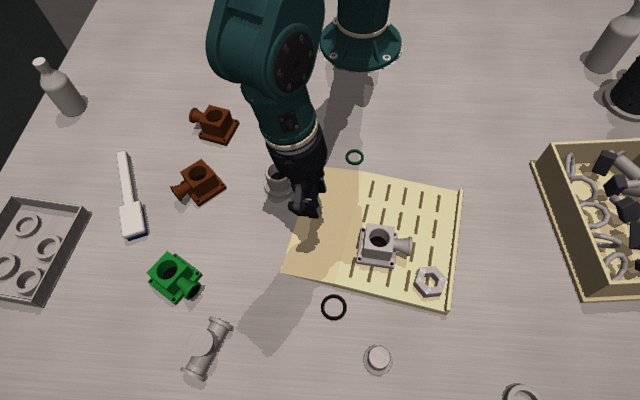

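View pics/wristA.png

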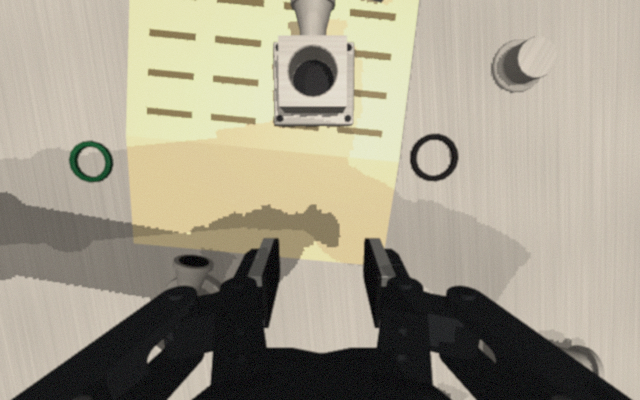

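```bash
python3 -c "
from rig import *
print(finish_job(), observe()['clock'])"
```

```text
the job is handed in; nothing more can be done
the job is handed in; nothing more can be done
```

The square steel housing is on the flat deck, and I handed the job in at about 10 s of the 32 s allowed. I pushed it by the rear edge of its foot with both fingertips, across the bench and up the ramp, without lifting it. I then backed the gripper off and raised it clear, to 0.25 m.

**Housing:** its centre is about 57 mm past the crest and about 43 mm off the board's middle line. The foot's rear edge is about 20 mm beyond the crest. Its top is at 74–76 mm, which matches standing flat on the 18 mm deck.

**Neighbours:** the round housing read the same as at the start in the top view. In the scene view the arm partly hid it, so that reading differs. The nut was unchanged in the scene view, but the network did not find it in the last top picture.

**Checks that disagreed:**
- My rough tilt fit read 4–5 degrees, above the 3.4 degree limit. It also includes points on the spout, and it read about the same (4.0) earlier, when the housing had just reached the foot of the ramp. I judged uprightness from the top height and the pictures instead.
- The two cameras put the crest about 8 mm apart. I used the average, and the housing is more than 20 mm inside both ends of the allowed range along the deck.
- Early in the push there was a 6 N upward force on the fingers. I backed off and lowered them about 5 mm, and the force did not come back.

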